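# Shut the bench gas valve in its service box

### The job

The media session is over: shut off the gas at the bench service box. Push the white cover by its black finger recess all the way back along its rails, then push the yellow gas handle clockwise until it is fully shut, straight across its pipe. Leave the cover open, the grey vacuum handle as it is, and the burner and bottles standing where they are.

Things in the scene. Friction and masses are not known exactly. Their poses are not given: they have to be found in the camera images.
- service_box: stainless box fixed to the bench, 200 (x) x 480 (y) x 104 mm; origin under its centre, x from robot's side to back, y along it to the left. On top, rails cover the outer 14 mm of each long side (top z = 104.5) with the cover between. The -y half (y -236 to 0) is an open well holding the valves; the +y half has a deck (z = 78) where the cover parks. 4 mm end walls, 104 high
- cover (a joint): white cover, 188 (x) x 245 (y) x 3 mm, top at z = 99, slides along box y: 0 = closed over the valves (its middle at box y = -113.5 mm), 0.225 m = all the way back (+y) at its stop, trailing edge then at box y = -11 mm. Starts at 0 to 0.03. Captive in its rails, cannot be lifted; about 3 N of friction, stays where left
- cover_pull (a point): centre of the floor of the black recessed finger pull in the cover; the recess is 84 mm (box x) x 46 mm (box y) inside, its floor 14 mm below the cover's top (floor at z = 85 mm above the bench), walls upright. It moves with the cover
- gas_valve: nickel-plated gas ball valve fixed in the box's well, pipe along box x; axes as the box's, origin on the bench under it. Body and pipe stay below z = 54 mm; only the stem rises to the handle. In front of the box its hose nozzle (yellow ring) juts to 147 mm from this origin at z = 38 mm. Gas and vacuum valves stand at box y = -184 and -88 mm, either way round
- gas_stem (a point): the axis of the gas handle, on the stem at the middle height of the handle (z = 70 mm above the bench)
- gas_tip (a point): outer end of the yellow gas handle, 60 mm from the stem axis, at the grip's middle height. The grip is a yellow plastic bar 14 mm wide and 12 mm high (z = 64 to 76 mm), from 16 to 60 mm out from the stem axis
- gas_handle (a joint): yellow gas handle, quarter turn: 0 = open, along the pipe, pointing to box -x (the robot); grows clockwise seen from above; 1.571 = shut at its stop, across the pipe, pointing to box +y. Starts at 0 to 0.35. Takes about 0.22 N m (5 N at 45 mm) and stays where left
- vacuum_valve: the vacuum line's valve, same build as the gas valve, its nozzle ring grey
- vacuum_tip (a point): outer end of the grey vacuum handle, otherwise as gas_tip; must not be moved
- vacuum_handle (a joint): grey vacuum handle, same build, values and starting range as the gas handle; to be left as it is
- media_bottle: loose glass bottle of red medium with blue cap, 56 mm across, 105 mm high, origin under its centre, z up; stands on the robot's side of the box
- sample_bottle: loose small amber bottle with metal cap, 28 mm across, 85 mm high, origin under its centre, z up; stands beyond the box's -y end
- burner: loose laboratory gas burner, base 72 mm across, 140 mm high, origin under its centre, z up; stands on the robot's side of the box towards its +y end
Not all that is in view belongs to the job. There is more than one size of the sample_bottle; the job needs the larger.

How it is judged:
On the way, in this order (a step that is already met when the one before it is completed fails the run):
1. the cover is slid all the way back (within 10 mm of its stop) (value of joint cover above 0.215 m), for 0.2 s.
2. the gas handle is pushed fully shut (within about 6 degrees of its stop) (value of joint gas_handle above 1.47 rad), for 0.2 s.
At the end, for the whole second after the job is handed in: The cover stays within 10 mm of its stop, the gas handle within 0.1 rad of shut (joint above 1.47), the vacuum handle's tip within 8 mm of where it was, and the two bottles and the burner upright within 20 mm of where they stood (value of joint cover above 0.215 m and value of joint gas_handle above 1.47 rad and distance of vacuum_tip from where it was at the start of the episode below 0.008 m and distance of each of media_bottle, sample_bottle, burner from where it was at the start of the episode below 0.02 m and angle between each of media_bottle, sample_bottle, burner's own z axis and vertical below 0.2 rad); the robot touches nothing.
It fails at once if the vacuum handle is moved (distance of vacuum_tip from where it was at the start of the episode above 0.008 m).
It fails at once if the media bottle is shifted, lifted or tipped (distance of media_bottle from where it was at the start of the episode above 0.02 m or angle between media_bottle's own z axis and vertical above 0.2 rad).
It fails at once if the sample bottle is shifted, lifted or tipped (distance of sample_bottle from where it was at the start of the episode above 0.02 m or angle between sample_bottle's own z axis and vertical above 0.2 rad).
It fails at once if the burner is shifted, lifted or tipped (distance of burner from where it was at the start of the episode above 0.02 m or angle between burner's own z axis and vertical above 0.2 rad).
It also fails if it takes over 45 s, if anything falls off the work surface, if the arm or the gripper's body presses on something with over 40 N, if the wrist force passes 120 N, or if a joint passes its speed limit or range.

### The arm

A 6-joint arm with a two-finger parallel gripper is mounted at the origin on the work surface. World frame = base frame: x ahead of the robot, y to its left, z up, the work surface at z = 0. Lengths are in m, angles in rad, forces in N, time in s.
With the tool pointing down it reaches from about 0.4 to 0.825 m from the base axis. Payload 7 kg.
Tool frame: the origin (TCP) lies at the very end of the fingers, on their centre line; the grasp point (between the pads) lies 19 mm behind it; z points along the fingers, y is the line along which they close (so a half turn about z gives the same grasp; the last joint's range is limited). The gripper opens to 85 mm and grips with 20 to 120 N. Pads are 22 mm wide; open, the fingers measure 114 mm over their backs; the gripper's body (76 mm by 85 mm) begins 54 mm behind the grasp point. The pads swing forward as they close: fully open they stand 13 mm farther back than shut.
Start: joints at [-1.028, 0.359, 0.012, 0, -1.224, -0.288], TCP at [0.17, -0.653, 0.193] pointing down, gripper open.
Joint ranges: [-3.07, 3.07], [-1.43, 2.12], [-1.02, 1.25], [-3.03, 1.67], [-3.05, -0], [-3.03, 3.03]. Speed limits (rad/s): [2.39, 2.39, 3.01, 3.14, 3.14, 3.14].

### API

Orientations are given as a unit quaternion [x, y, z, w].
In Python, from rig import arm, cams, ticket gives the robot as it stands.
- The arm moves only by the shell command python3 -m pendant 'ROWS' [FORCE]. ROWS is JSON, a list of rows, each a list of 3 entries, a list of its own where there are three numbers: the shift along the world's x, y, z in mm, then the turn, a rotation vector about the world's x, y, z in rad, then the closure, from 0 (fully open) to 1 (shut). A call has 1 to 5 rows; each row shifts and turns the commanded pose from where the row before left it; what a row does not reach is not made up. A row lasts 1/10 s, in which the tool goes at most 50 mm and 8.59 degrees, less where a joint would pass 70% of its speed; a pose out of reach is approached as far as the arm can. A call is refused whole if a number of a shift passes 50 or a number of a turn 0.15, either way. A call with a gripper value outside its range is refused whole. The fingers move at their own pace and stop on an object; FORCE is the grip in N (left out, the last holds). Time passes only in rows, so rows that do not move let the fingers close. It gives the time, the measured TCP pose, the force, the opening and the grip force at its end, in the units of the state.
- arm.get_obs(): the state, without advancing time (a new reading comes with each control period).
- cams.grab_frame(name): name is "side" or "top" or "wrist"; returns the picture (420x560x3 uint8, red, green, blue); there is no depth.
- cams.calibration(name): a dict with "intrinsics" (3x3 intrinsics, pixels), "camera_from_world" (4x4, takes a point from world to camera coordinates). Camera axes: x right, y up, looking along -z (the intrinsics and any distortion apply to the point x, -y, -z); pixel columns grow to the right and rows downward; lengths in m; the calibration is good to about 2 mm. A picture is of the moment at which its call begins: read the wrist's pose just before it. calibration takes no time and is no camera call; for the wrist camera it gives the pose at the moment of the call.
- ticket.finish_job(): hands the job in; it is judged then, once.
The state is a dict: "time_s": time; "joints": joint angles; "joint_velocities": joint speeds; "joint_efforts": joint torques, N m; "tool_pos": TCP position; "ee_rot": TCP orientation; "ft_force": force on the tool from outside, world axes, zero at the start; "torque": the same for the moment, N m; "finger_gap": opening from 0.0 (shut) to 1.0 (fully open); "grip_force": force on a finger pad.
Only numpy, scipy, OpenCV 4.12 (cv2) and the standard library are available. Lean on these libraries where they do the work, as an engineer would, in place of code of your own. Each camera call takes 0.05 s, during which the arm holds its last target. There are 200 camera calls.

## Working session

There is one attempt and no reset: what is moved stays moved. The work goes in short steps, Python scripts to look and compute and a shell command to move; the robot and the scene stay as the last step left them, time stands still between calls to the robot, and variables do not carry over. Pictures are saved under pics/ and viewed, at most 10 in all, crops included, and the job is handed in when it is done.

```bash
mkdir -p pics; python3 - <<'E'
from rig import arm,cams
import cv2,numpy as np
for n in("top","side"):
    cv2.imwrite(f"pics/{n}0.png",cams.grab_frame(n)[:,:,::-1])
    c=cams.calibration(n);print(n,c["intrinsics"],np.round(c["camera_from_world"],3).tolist(),c.keys())
o=arm.get_obs();print(o["tool_pos"],o["ee_rot"],o["ft_force"],o["time_s"])
E
```

```text
top [[394.43872973   0.         274.47467436]
 [  0.         394.43872973 208.05875646]
 [  0.           0.           1.        ]] [[-0.008, -1.0, 0.013, 0.065], [0.999, -0.008, 0.045, -0.488], [-0.045, 0.014, 0.999, -0.799], [0.0, 0.0, 0.0, 1.0]] dict_keys(['intrinsics', 'camera_from_world'])
side [[526.18393112   0.         275.70606836]
 [  0.         526.18393112 207.65353562]
 [  0.           0.           1.        ]] [[-0.966, -0.257, 0.012, 0.479], [0.159, -0.56, 0.813, -0.122], [-0.202, 0.788, 0.582, -1.124], [0.0, 0.0, 0.0, 1.0]] dict_keys(['intrinsics', 'camera_from_world'])
[ 0.16998036 -0.65275375  0.1922648 ] [-1.27000974e-01  9.91902316e-01  7.20719737e-04 -1.68925949e-04] [-0.69897034 -0.63312294 -0.04311303] 0.1
```

View pics/top0.png

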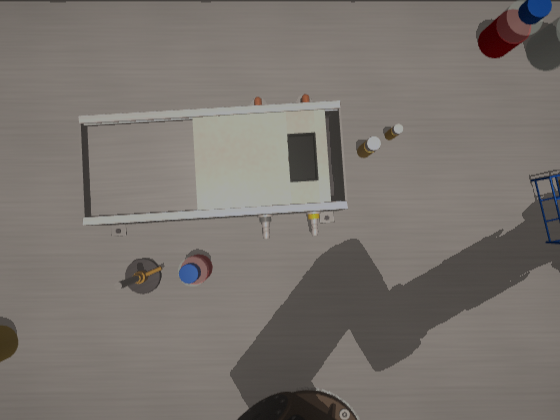

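View pics/side0.png

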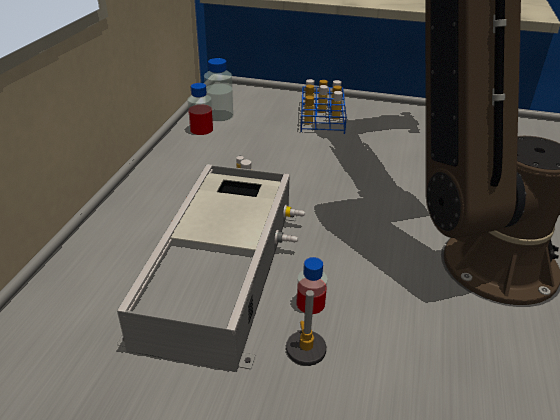

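The top view shows the box with corners at about (81,119), (338,103), (346,206) and (85,222), and the black recess at (303,157). The yellow nozzle ring is at (314,214) and the grey one at (266,215), so gas is the -y valve (box y = -184). The burner is at (143,275). For the media bottle, (193,270) stands on the robot's side of the box, while the one at (505,35) is far off. The two amber bottles are at (370,147), which is larger and is the sample_bottle, and (396,131), which is smaller. I'll stay clear of both.

```bash
cat >h.py <<'E'
import numpy as np,cv2
from rig import arm,cams
def cast(c,px,z):
    K=c["intrinsics"];T=np.array(c["camera_from_world"]);R=T[:3,:3];o=-R.T@T[:3,3]
    p=np.atleast_2d(np.array(px,float));d=np.c_[(p[:,0]-K[0][2])/K[0][0],-(p[:,1]-K[1][2])/K[1][1],-np.ones(len(p))]@R
    return o+d*((z-o[2])/d[:,2])[:,None]
def big(m):
    cs,_=cv2.findContours(m.astype(np.uint8),cv2.RETR_EXTERNAL,cv2.CHAIN_APPROX_NONE)
    return max(cs,key=cv2.contourArea)
E
python3 - <<'E'
from h import *
im=cams.grab_frame("top");c=cams.calibration("top")
np.set_printoptions(precision=4,suppress=True)
print("corners",cast(c,[(80,118),(339,102),(346,208),(85,223)],.1045))
h=cv2.cvtColor(im,cv2.COLOR_RGB2HSV)
r=np.zeros(im.shape[:2],bool);r[125:190,280:325]=1
b=big((h[...,2]<75)&r);rc=cv2.minAreaRect(b);print("recess",rc,cast(c,cv2.boxPoints(rc),.099),cast(c,[rc[0]],.099))
y=np.zeros_like(r);y[200:240,300:330]=1
b=big((h[...,1]>150)&y&(h[...,0]>18)&(h[...,0]<35));rc=cv2.minAreaRect(b);print("ring",rc,cast(c,[rc[0]],.038+.008))
print("sample,media,burner",cast(c,[(372,143)],.085),cast(c,[(190,273)],.105),cast(c,[(143,275)],.01))
out=cv2.resize(im[95:245,240:420],None,fx=4,fy=4,interpolation=cv2.INTER_CUBIC)
cv2.imwrite("pics/crop.png",out[:,:,::-1])
E
```

```text
corners [[ 0.651   0.4154  0.1045]
 [ 0.6787 -0.0576  0.1045]
 [ 0.4834 -0.0674  0.1045]
 [ 0.4599  0.4038  0.1045]]
recess ((302.3761291503906, 156.64158630371094), (47.095455169677734, 27.40582847595215), 86.18592071533203) [[ 0.6209  0.0382  0.099 ]
 [ 0.6241 -0.0124  0.099 ]
 [ 0.5369 -0.017   0.099 ]
 [ 0.5339  0.0332  0.099 ]] [[0.5788 0.0105 0.099 ]]
ring ((313.0, 216.0), (4.0, 10.0), 90.0) [[ 0.4707 -0.0136  0.046 ]]
sample,media,burner [[ 0.6064 -0.1223  0.085 ]] [[0.3687 0.2152 0.105 ]] [[0.3545 0.3293 0.01  ]]
```

View pics/crop.png

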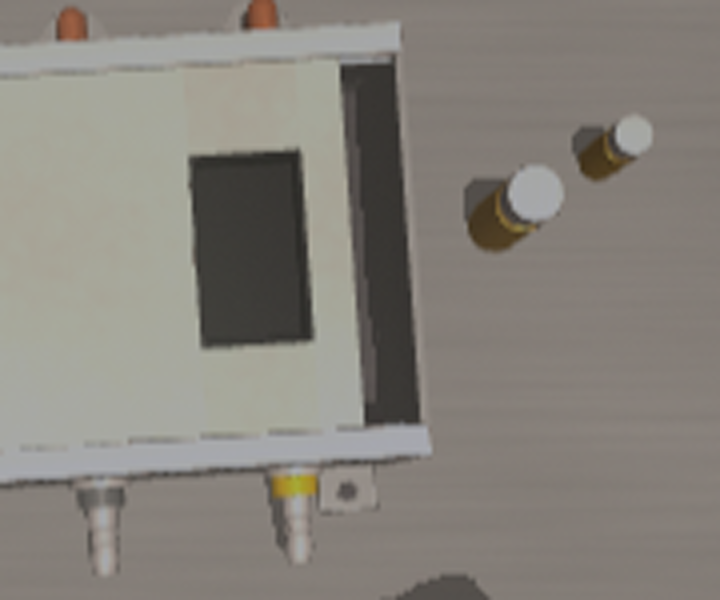

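The crop confirms it: the yellow ring at crop (295,485) is on the -y valve and the grey ring is at (100,495). The larger amber bottle, with its cap at crop (535,195), is the sample_bottle. The recess is at crop (250,250). Now I'll move above the recess with the gripper shut.

```bash
python3 -m pendant '[[[20,35,0],[0,0,-0.04],1],[[25,41,0],[0,0,-0.04],1],[[25,41,0],[0,0,-0.04],1],[[25,41,0],[0,0,-0.04],1],[[25,41,0],[0,0,-0.04],1]]' 30; python3 -m pendant '[[[25,41,0],[0,0,0],1],[[25,41,0],[0,0,0],1],[[25,41,0],[0,0,0],1],[[25,41,0],[0,0,0],1],[[25,41,0],[0,0,0],1]]'; python3 -m pendant '[[[25,41,0],[0,0,0],1],[[25,41,0],[0,0,0],1],[[25,41,0],[0,0,0],1],[[25,41,0],[0,0,0],1],[[12,20,0],[0,0,0],1]]'
```

```text
time_s: 0.65
tool_pos: [0.2905, -0.4524, 0.1929]
ee_rot: [-0.026, 1.0, 0.0, -0.0]
ft_force: [0.6, -1.0, 0.4]
finger_gap: 0.143
grip_force: 0.0
time_s: 1.15
tool_pos: [0.4156, -0.2473, 0.1933]
ee_rot: [-0.027, 1.0, -0.0, 0.0]
ft_force: [-0.2, -0.4, -0.1]
finger_gap: -0.001
grip_force: 0.0
time_s: 1.65
tool_pos: [0.5285, -0.0622, 0.1929]
ee_rot: [-0.028, 1.0, 0.0, 0.0]
ft_force: [0.7, -0.6, 0.8]
finger_gap: 0.0
grip_force: 0.0
```

```bash
python3 -m pendant '[[[25,36,0],[0,0,0],1],[[25,36,0],[0,0,0],1],[[0,0,0],[0,0,0],1]]'; python3 - <<'E'
from h import *
np.set_printoptions(precision=4,suppress=True)
o=arm.get_obs();c=cams.calibration("wrist");im=cams.grab_frame("wrist")
cv2.imwrite("pics/w1.png",im[:,:,::-1])
T=c["camera_from_world"];K=c["intrinsics"]
def proj(p):
    q=T[:3,:3]@p+T[:3,3];return K[0][0]*q[0]/-q[2]+K[0][2],K[1][1]*-q[1]/-q[2]+K[1][2]
print(o["tool_pos"],"tcp px",proj(o["tool_pos"]),"recess est px",proj(np.array([.5788,.0105,.099])))
E
```

```text
time_s: 1.95
tool_pos: [0.5793, 0.0103, 0.1922]
ee_rot: [-0.029, 1.0, -0.0, -0.0]
ft_force: [-0.8, -0.2, -0.5]
finger_gap: 0.004
grip_force: 0.0
[0.5793 0.0103 0.1922] tcp px (np.float64(277.5868331841735), np.float64(247.6311182890509)) recess est px (np.float64(278.862348977521), np.float64(206.26869411944463))
```

View pics/w1.png

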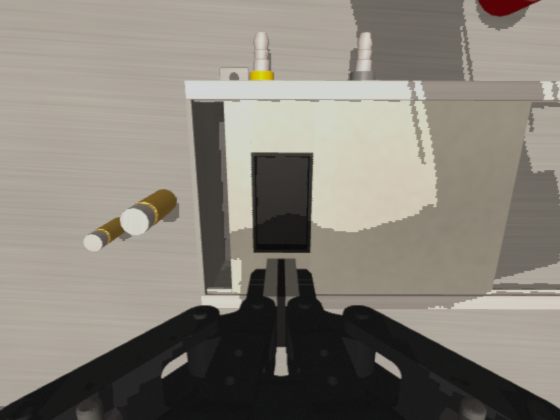

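The wrist view shows the recess centred at (282,202) against the expected (279,206), about 3 mm off, and aligned with the gripper. I'll descend into it.

```bash
python3 -m pendant '[[[-3,2,-40],[0,0,0],1],[[0,0,-25],[0,0,0],1],[[0,0,-20],[0,0,0],1],[[0,0,-15],[0,0,0],1],[[0,0,0],[0,0,0],1]]'; python3 -m pendant '[[[0,8,0],[0,0,0],1],[[0,8,0],[0,0,0],1],[[-1,15,0],[0,0,0],1],[[-1,20,0],[0,0,0],1],[[-1,20,0],[0,0,0],1]]'
```

```text
time_s: 2.5
tool_pos: [0.5719, 0.0077, 0.091]
ee_rot: [-0.027, 1.0, -0.0, -0.002]
ft_force: [0.5, -0.6, -0.1]
finger_gap: 0.004
grip_force: 0.0
time_s: 3.0
tool_pos: [0.5713, 0.0816, 0.094]
ee_rot: [-0.027, 1.0, 0.0, 0.001]
ft_force: [0.1, -0.3, 0.2]
finger_gap: -0.001
grip_force: 0.0
```

```bash
python3 - <<'E'
from h import *
o=arm.get_obs();print(o["tool_pos"],o["ft_force"],o["joints"])
a=cams.grab_frame("side");b=cams.grab_frame("top")
x=np.hstack([cv2.resize(a[140:360,110:330],(400,400)),cv2.resize(b[80:280,70:400],(400,242)) if 0 else cv2.resize(b[60:280,140:360],(400,400))])
cv2.imwrite("pics/s2.png",x[:,:,::-1])
E
```

```text
[0.57130843 0.0815754  0.09397705] [ 0.0590103  -0.34425903  0.22466623] [ 4.80627275e-01  2.82352315e-01 -3.42253807e-01  8.48379345e-06
 -9.44703233e-01 -1.99656628e+00]
```

View pics/s2.png

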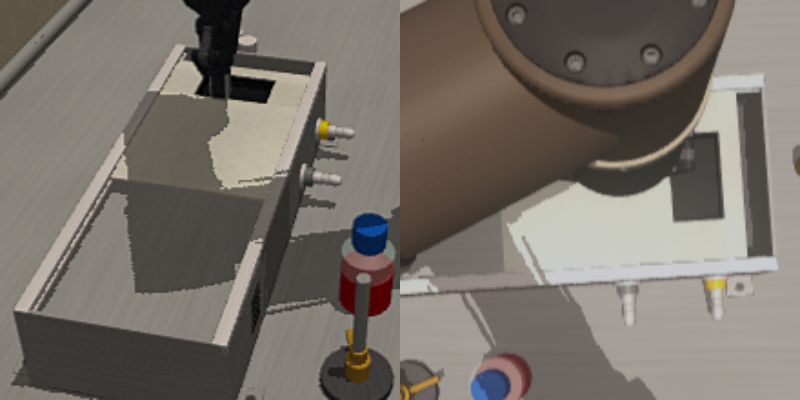

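```bash
python3 - <<'E'
from h import *
np.set_printoptions(precision=4,suppress=True)
c=cams.calibration("side");T=c["camera_from_world"];K=c["intrinsics"]
def proj(p):
    q=T[:3,:3]@p+T[:3,3];return np.array([K[0][0]*q[0]/-q[2]+K[0][2],K[1][1]*-q[1]/-q[2]+K[1][2]])
def crop(p): return (proj(np.array(p))-[110,140])*400/220
print("tcp",crop(arm.get_obs()["tool_pos"]))
for p in [(.6209,.0382),(.6241,-.0124),(.5369,-.017),(.5339,.0332)]: print("rec",crop([*p,.099]))
E
```

```text
tcp [221.5405 124.0577]
rec [194.6753  93.6367]
rec [206.1425  71.6821]
rec [273.7924  80.1407]
rec [264.5074 102.455 ]
```

The side view shows the recess still in its starting place, at about (235,90) in the crop. The fingertip is beyond it over the cover, at about (225,115). So the finger rode over the cover and has to go deeper. I'll lift, go back and descend by touch.

```bash
python3 -m pendant '[[[0,0,25],[0,0,0],1],[[2,-30,0],[0,0,0],1],[[2,-40,0],[0,0,0],1],[[0,0,0],[0,0,0],1],[[0,0,0],[0,0,0],1]]'; python3 - <<'E'
from h import *
o=arm.get_obs();c=cams.calibration("wrist");im=cams.grab_frame("wrist")
cv2.imwrite("pics/w2.png",im[:,:,::-1])
E
```

```text
time_s: 3.6
tool_pos: [0.5752, 0.0093, 0.1186]
ee_rot: [-0.027, 1.0, 0.0, 0.0]
ft_force: [0.6, 0.2, 0.5]
finger_gap: 0.0
grip_force: 0.0
```

View pics/w2.png

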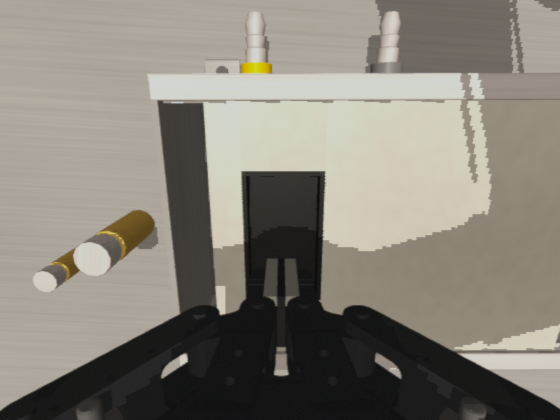

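The wrist view shows the finger at (281,270) inside the recess outline, which runs over columns 243–325 and rows 172 to about 318. I'll go down deeper.

```bash
python3 -m pendant '[[[-3,1,-15],[0,0,0],1],[[0,0,-10],[0,0,0],1],[[0,0,-5],[0,0,0],1],[[0,0,0],[0,0,0],1]]'; python3 -m pendant '[[[0,0,-3],[0,0,0],1],[[0,0,0],[0,0,0],1]]';python3 -m pendant '[[[0,10,0],[0,0,0],1],[[0,5,0],[0,0,0],1],[[0,0,0],[0,0,0],1]]'
```

```text
time_s: 4.05
tool_pos: [0.5717, 0.0112, 0.0873]
ee_rot: [-0.028, 1.0, -0.0, -0.001]
ft_force: [-0.5, -1.5, 0.3]
finger_gap: 0.0
grip_force: 0.0
time_s: 4.25
tool_pos: [0.5722, 0.0109, 0.0851]
ee_rot: [-0.027, 1.0, -0.0, 0.0]
ft_force: [-0.5, -0.6, 0.5]
finger_gap: 0.001
grip_force: 0.0
time_s: 4.55
tool_pos: [0.5723, 0.0267, 0.0854]
ee_rot: [-0.028, 1.0, 0.0, 0.0]
ft_force: [-0.2, 0.2, -0.3]
finger_gap: -0.001
grip_force: 0.0
```

```bash
python3 -m pendant '[[[0,0,-2],[0,0,0],1],[[0,0,0],[0,0,0],1]]';python3 -m pendant '[[[0,0,-2],[0,0,0],1],[[0,0,0],[0,0,0],1]]'; python3 -m pendant '[[[0,0,-2],[0,0,0],1],[[0,0,0],[0,0,0],1]]'; python3 -m pendant '[[[0,5,0],[0,0,0],1],[[0,5,0],[0,0,0],1],[[0,0,0],[0,0,0],1]]'
```

```text
time_s: 4.75
tool_pos: [0.5719, 0.0258, 0.0829]
ee_rot: [-0.027, 1.0, -0.0, -0.0]
ft_force: [-0.9, 0.8, 0.4]
finger_gap: 0.0
grip_force: 0.0
time_s: 4.95
tool_pos: [0.5719, 0.0256, 0.0808]
ee_rot: [-0.027, 1.0, -0.0, -0.0]
ft_force: [0.4, 0.9, 0.2]
finger_gap: -0.0
grip_force: 0.0
time_s: 5.15
tool_pos: [0.5719, 0.0257, 0.0788]
ee_rot: [-0.027, 1.0, -0.0, -0.0]
ft_force: [0.4, 0.4, 0.5]
finger_gap: -0.0
grip_force: 0.0
time_s: 5.45
tool_pos: [0.5723, 0.0365, 0.0792]
ee_rot: [-0.028, 1.0, 0.0, 0.0]
ft_force: [-0.4, 0.2, 0.6]
finger_gap: -0.001
grip_force: 0.0
```

```bash
python3 - <<'E'
from h import *
c=cams.calibration("side");T=c["camera_from_world"];K=c["intrinsics"]
p=arm.get_obs()["tool_pos"];q=T[:3,:3]@p+T[:3,3];u=np.array([K[0][0]*q[0]/-q[2]+K[0][2],K[1][1]*-q[1]/-q[2]+K[1][2]])
a=cams.grab_frame("side");w=cams.grab_frame("wrist")
print(p,"tcp crop px",(u-[170,140])*4)
x=np.hstack([cv2.resize(a[140:260,170:290],(400,400)),cv2.resize(w[100:400,130:430],(400,400))])
print((u-[170,140])*400/120)
cv2.imwrite("pics/s3.png",x[:,:,::-1])
E
```

```text
[0.57225154 0.03651874 0.07916467] tcp crop px [274.17181162 247.54523265]
[228.47650969 206.28769387]
```

View pics/s3.png

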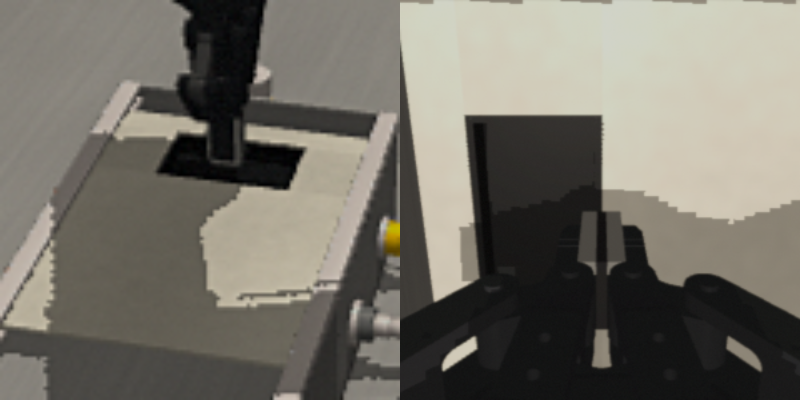

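```bash
python3 - <<'E'
from h import *
np.set_printoptions(precision=4,suppress=True)
o=arm.get_obs();s=cams.calibration("side");w=cams.calibration("wrist");p=o["tool_pos"];print(p,o["ee_rot"])
def proj(c,p):
    T=c["camera_from_world"];K=c["intrinsics"];q=T[:3,:3]@p+T[:3,3];return np.array([K[0][0]*q[0]/-q[2]+K[0][2],K[1][1]*-q[1]/-q[2]+K[1][2]])
print("wrist cam pos",-w["camera_from_world"][:3,:3].T@w["camera_from_world"][:3,3])
for dz in (0,.01,.02,.03,.04):
  for dx in(-.011,0,.011): print(dz,dx,proj(w,p+[dx,0,dz]),proj(s,p+[dx,0,dz]))
print("seen wrist",(280,257.5),"side",(170+228*.3,140+165*.3))
for z in (.08,.09,.1,.11,.12): print(z,cast(s,[(238.4,189.5)],z),cast(w,[(280,257.5)],z))
E
```

```text
[0.5721 0.0361 0.0791] [-0.0277  0.9996  0.      0.    ]
wrist cam pos [0.4984 0.034  0.2592]
0 -0.011 [278.554  230.1378] [243.3967 202.5853]
0 0 [277.5902 247.5724] [238.6595 201.8069]
0 0.011 [276.6572 264.4491] [233.9403 201.0315]
0.01 -0.011 [278.4404 236.0627] [243.2876 198.8634]
0.01 0 [277.4283 254.3035] [238.5268 198.0883]
0.01 0.011 [276.4503 271.9307] [233.7842 197.3161]
0.02 -0.011 [278.314  242.6503] [243.1773 195.104 ]
0.02 0 [277.2487 261.7739] [238.3927 194.3322]
0.02 0.011 [276.2211 280.2195] [233.6266 193.5634]
0.03 -0.011 [278.1727 250.0184] [243.066  191.3063]
0.03 0 [277.0482 270.1124] [238.2574 190.538 ]
0.03 0.011 [275.9658 289.4533] [233.4673 189.7726]
0.04 -0.011 [278.0136 258.3143] [242.9535 187.4699]
0.04 0 [276.823  279.4796] [238.1206 186.7051]
0.04 0.011 [275.6796 299.8038] [233.3065 185.9433]
seen wrist (280, 257.5) side (238.39999999999998, 189.5)
0.08 [[ 0.5876 -0.0093  0.08  ]] [[0.5781 0.0379 0.08  ]]
0.09 [[0.5826 0.0049 0.09  ]] [[0.5736 0.0377 0.09  ]]
0.1 [[0.5776 0.0192 0.1   ]] [[0.5692 0.0374 0.1   ]]
0.11 [[0.5727 0.0334 0.11  ]] [[0.5647 0.0372 0.11  ]]
0.12 [[0.5677 0.0476 0.12  ]] [[0.5603 0.037  0.12  ]]
```

The crops show the fingertip ending at side pixel (238,190), while the reported TCP projects to (239,202). In the wrist view the tip ends at row 257. Both views put the real tip about 30 mm above the reported TCP, so it is still above the cover. I'll go back over the recess centre and probe down until I feel the floor.

```bash
python3 -m pendant '[[[2,-25,0],[0,0,0],1],[[0,0,-5],[0,0,0],1],[[0,0,0],[0,0,0],1]]'; python3 -m pendant '[[[0,0,-4],[0,0,0],1],[[0,0,0],[0,0,0],1]]'; python3 -m pendant '[[[0,0,-4],[0,0,0],1],[[0,0,0],[0,0,0],1]]'; python3 -m pendant '[[[0,0,-3],[0,0,0],1],[[0,0,0],[0,0,0],1]]'
```

```text
time_s: 5.85
tool_pos: [0.5736, 0.0104, 0.0735]
ee_rot: [-0.027, 1.0, -0.0, -0.0]
ft_force: [-1.0, 0.4, -0.2]
finger_gap: -0.005
grip_force: 0.0
time_s: 6.05
tool_pos: [0.5738, 0.0111, 0.0696]
ee_rot: [-0.028, 1.0, -0.0, -0.0]
ft_force: [0.6, 0.8, -0.5]
finger_gap: -0.004
grip_force: 0.0
time_s: 6.25
tool_pos: [0.5738, 0.011, 0.0655]
ee_rot: [-0.028, 1.0, -0.0, -0.0]
ft_force: [-1.4, -0.3, 0.1]
finger_gap: -0.004
grip_force: 0.0
time_s: 6.45
tool_pos: [0.5739, 0.0109, 0.0627]
ee_rot: [-0.027, 1.0, -0.0, -0.0]
ft_force: [-0.6, 0.7, -0.1]
finger_gap: -0.001
grip_force: 0.0
```

Tip should now be about 5–8 mm into the recess. I'll probe sideways.

```bash
python3 -m pendant '[[[0,0,-2],[0,0,0],1],[[0,0,0],[0,0,0],1]]'; python3 -m pendant '[[[0,6,0],[0,0,0],1],[[0,4,0],[0,0,0],1],[[0,4,0],[0,0,0],1]]';  python3 -m pendant '[[[0,5,0],[0,0,0],1],[[0,5,0],[0,0,0],1],[[0,5,0],[0,0,0],1]]'
```

```text
time_s: 6.65
tool_pos: [0.574, 0.0108, 0.0609]
ee_rot: [-0.027, 1.0, -0.0, -0.0]
ft_force: [0.6, -0.3, -0.0]
finger_gap: -0.001
grip_force: 0.0
time_s: 6.95
tool_pos: [0.5742, 0.0253, 0.0612]
ee_rot: [-0.028, 1.0, 0.0, 0.0]
ft_force: [-0.6, -0.1, 0.8]
finger_gap: 0.001
grip_force: 0.0
time_s: 7.25
tool_pos: [0.5743, 0.0402, 0.0614]
ee_rot: [-0.028, 1.0, -0.0, 0.0]
ft_force: [0.5, -2.1, 2.9]
finger_gap: 0.0
grip_force: 1.4
```

```bash
python3 -m pendant '[[[0,-15,0],[0,0,0],1],[[0,0,-3],[0,0,0],1],[[0,0,0],[0,0,0],1]]';python3 -m pendant '[[[0,0,-3],[0,0,0],1],[[0,0,0],[0,0,0],1]]'; python3 -m pendant '[[[0,6,0],[0,0,0],1],[[0,5,0],[0,0,0],1],[[0,5,0],[0,0,0],1],[[0,5,0],[0,0,0],1]]';  python3 -m pendant '[[[0,5,0],[0,0,0],1],[[0,5,0],[0,0,0],1],[[0,5,0],[0,0,0],1]]'
```

```text
time_s: 7.55
tool_pos: [0.5735, 0.0244, 0.0574]
ee_rot: [-0.027, 1.0, 0.0, -0.001]
ft_force: [-0.7, 0.0, -0.3]
finger_gap: 0.004
grip_force: 0.0
time_s: 7.75
tool_pos: [0.5741, 0.0248, 0.055]
ee_rot: [-0.027, 1.0, -0.0, -0.0]
ft_force: [-0.4, 0.5, -0.2]
finger_gap: -0.001
grip_force: 0.0
time_s: 8.15
tool_pos: [0.5729, 0.0458, 0.0549]
ee_rot: [-0.027, 1.0, -0.0, -0.001]
ft_force: [-4.4, -3.7, 4.0]
finger_gap: 0.001
grip_force: 3.3
time_s: 8.45
tool_pos: [0.5724, 0.0607, 0.0548]
ee_rot: [-0.027, 1.0, -0.0, -0.001]
ft_force: [-5.3, -3.3, 5.0]
finger_gap: 0.003
grip_force: 4.0
```

```bash
python3 - <<'E'
from h import *
a=cams.grab_frame("side");w=cams.grab_frame("wrist")
x=np.hstack([cv2.resize(a[130:330,110:310],(400,400)),cv2.resize(w[60:420,100:460],(400,400))])
cv2.imwrite("pics/s4.png",x[:,:,::-1])
E
```

```text
(no output)
```

View pics/s4.png

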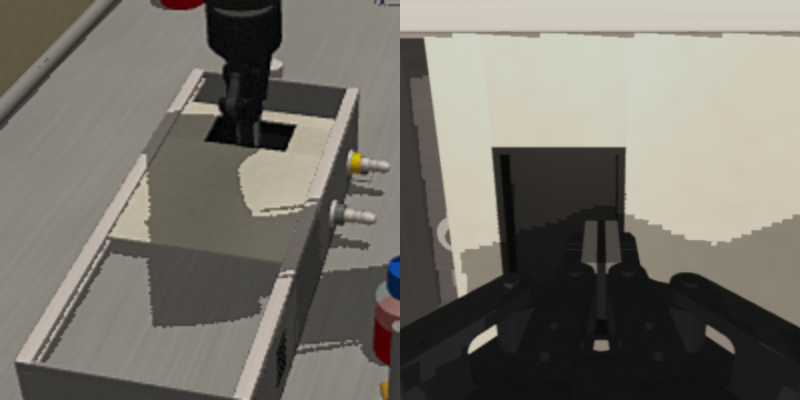

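The cover is now being pushed. The finger at crop (602,235) is against the recess's +y wall, and the trailing gap has grown. I'll keep going along the rails.

```bash
python3 -m pendant '[[[-1,12,0],[0,0,0],1],[[-1,15,0],[0,0,0],1],[[-1,15,0],[0,0,0],1],[[-1,15,0],[0,0,0],1],[[-1,15,0],[0,0,0],1]]';python3 -m pendant '[[[-1,15,0],[0,0,0],1],[[-1,15,0],[0,0,0],1],[[-1,15,0],[0,0,0],1],[[0,15,0],[0,0,0],1],[[-1,15,0],[0,0,0],1]]'
```

```text
time_s: 9.05
tool_pos: [0.5694, 0.1343, 0.0551]
ee_rot: [-0.028, 1.0, 0.0, 0.0]
ft_force: [3.3, -4.1, -1.8]
finger_gap: -0.002
grip_force: 2.0
time_s: 9.55
tool_pos: [0.5646, 0.2089, 0.0552]
ee_rot: [-0.027, 1.0, -0.0, -0.0]
ft_force: [-0.3, -3.7, 1.2]
finger_gap: 0.002
grip_force: 2.0
```

```bash
python3 -m pendant '[[[-1,12,0],[0,0,0],1],[[-1,8,0],[0,0,0],1],[[0,5,0],[0,0,0],1]]';python3 -m pendant '[[[0,4,0],[0,0,0],1],[[0,4,0],[0,0,0],1]]';python3 -m pendant '[[[0,4,0],[0,0,0],1],[[0,4,0],[0,0,0],1]]'
```

```text
time_s: 9.85
tool_pos: [0.5632, 0.2276, 0.0551]
ee_rot: [-0.028, 1.0, -0.005, -0.001]
ft_force: [16.1, -41.7, 3.9]
finger_gap: -0.003
grip_force: 20.7
time_s: 10.05
tool_pos: [0.5629, 0.2279, 0.055]
ee_rot: [-0.027, 1.0, -0.009, -0.003]
ft_force: [22.9, -63.0, 7.7]
finger_gap: 0.0
grip_force: 32.8
time_s: 10.25
tool_pos: [0.5625, 0.2281, 0.0549]
ee_rot: [-0.026, 1.0, -0.015, -0.005]
ft_force: [31.5, -91.2, 11.9]
finger_gap: 0.001
grip_force: 46.5
```

The cover is at its stop. I'll relax the push, lift, and look with the arm moved back over the well.

```bash
python3 -m pendant '[[[0,-12,0],[0,0,0],1],[[0,-10,0],[0,0,0],1],[[0,0,0],[0,0,0],1]]'; python3 -m pendant '[[[0,-4,0],[0,0,0],1],[[0,0,0],[0,0,0],1]]'
```

```text
time_s: 10.55
tool_pos: [0.5633, 0.2263, 0.0552]
ee_rot: [-0.026, 1.0, 0.001, 0.0]
ft_force: [-0.4, -0.8, 0.4]
finger_gap: 0.001
grip_force: 0.0
time_s: 10.75
tool_pos: [0.5631, 0.224, 0.0552]
ee_rot: [-0.028, 1.0, 0.0, 0.0]
ft_force: [-0.4, 0.4, 0.5]
finger_gap: -0.004
grip_force: 0.0
```

```bash
python3 -m pendant '[[[0,0,40],[0,0,0],1],[[0,0,40],[0,0,0],1],[[5,-30,0],[0,0,0],1],[[8,-40,0],[0,0,0],1],[[8,-45,0],[0,0,0],1]]'; python3 -m pendant '[[[8,-45,0],[0,0,0],1],[[8,-45,0],[0,0,0],1],[[0,-20,0],[0,0,0],1],[[0,0,0],[0,0,0],1]]'; python3 - <<'E'
from h import *
o=arm.get_obs();c=cams.calibration("wrist");im=cams.grab_frame("wrist")
cv2.imwrite("pics/w5.png",im[:,:,::-1])
np.set_printoptions(precision=4,suppress=True)
h=cv2.cvtColor(im,cv2.COLOR_RGB2HSV)
m=(h[...,1]>140)&(h[...,2]>90)&(h[...,0]>18)&(h[...,0]<35)
n,l,s,ct=cv2.connectedComponentsWithStats(m.astype(np.uint8))
for i in range(1,n):
    if s[i,4]>60:
        r=cv2.minAreaRect(np.argwhere(l==i)[:,::-1].astype(np.float32));print(s[i],r);print(cast(c,cv2.boxPoints(r),.076))
E
```

```text
time_s: 11.25
tool_pos: [0.5844, 0.109, 0.1356]
ee_rot: [-0.029, 1.0, 0.001, 0.001]
ft_force: [0.4, 0.2, -0.3]
finger_gap: 0.003
grip_force: 0.0
time_s: 11.65
tool_pos: [0.6002, -0.0036, 0.1349]
ee_rot: [-0.026, 1.0, 0.0, -0.0]
ft_force: [0.4, 0.1, -0.5]
finger_gap: 0.001
grip_force: 0.0
[ 272  113   26   61 1124] ((283.8599853515625, 142.97999572753906), (19.516149520874023, 60.52834701538086), 8.130102157592773)
[[ 0.5645 -0.0116  0.076 ]
 [ 0.5221 -0.0074  0.076 ]
 [ 0.5232  0.0063  0.076 ]
 [ 0.5658  0.0028  0.076 ]]
[123 183  48  41 883] ((149.305419921875, 198.23245239257812), (32.93761444091797, 41.09849548339844), 53.97262954711914)
[[ 0.5894 -0.1214  0.076 ]
 [ 0.5697 -0.0953  0.076 ]
 [ 0.5893 -0.0819  0.076 ]
 [ 0.6099 -0.1083  0.076 ]]
[ 76 218  32  29 360] ((91.80712127685547, 232.54598999023438), (20.699918746948242, 25.057796478271484), 60.64224624633789)
[[ 0.6175 -0.1603  0.076 ]
 [ 0.6066 -0.1423  0.076 ]
 [ 0.621  -0.136   0.076 ]
 [ 0.6323 -0.1542  0.076 ]]
```

View pics/w5.png

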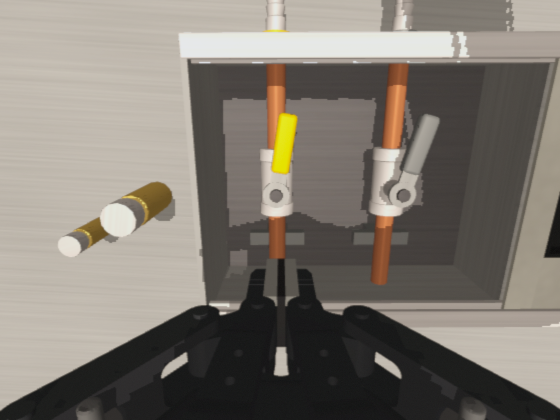

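The wrist view shows the cover open. The yellow gas handle runs from its stem at (276,196) to its tip at (287,116), nearly along the pipe. The grey vacuum handle has its stem at (403,196) and tip at (430,120). I get the gas stem at about (0.582,-0.006) and the handle turned about 0.14 rad. I'll go down on the handle's -y side.

```bash
python3 -m pendant '[[[-30,-14,0],[0,0,0],1],[[-29,-13,0],[0,0,0],1],[[0,0,0],[0,0,0],1]]'; python3 -m pendant '[[[0,0,-35],[0,0,0],1],[[0,0,-30],[0,0,0],1],[[0,0,-10],[0,0,0],1],[[0,0,-5],[0,0,0],1],[[0,0,0],[0,0,0],1]]'; python3 -m pendant '[[[0,0,-5],[0,0,0],1],[[0,0,0],[0,0,0],1]]'; python3 -m pendant '[[[0,0,-5],[0,0,0],1],[[0,0,0],[0,0,0],1]]'
```

```text
time_s: 12.0
tool_pos: [0.5383, -0.0286, 0.1353]
ee_rot: [-0.028, 1.0, 0.0, -0.0]
ft_force: [0.0, 0.9, 0.5]
finger_gap: -0.003
grip_force: 0.0
time_s: 12.5
tool_pos: [0.5417, -0.0285, 0.0553]
ee_rot: [-0.028, 1.0, -0.0, -0.0]
ft_force: [0.5, 0.6, 0.5]
finger_gap: -0.004
grip_force: 0.0
time_s: 12.7
tool_pos: [0.5415, -0.029, 0.0505]
ee_rot: [-0.027, 1.0, 0.0, 0.0]
ft_force: [-0.6, -0.5, 0.2]
finger_gap: -0.002
grip_force: 0.0
time_s: 12.9
tool_pos: [0.5409, -0.0293, 0.0449]
ee_rot: [-0.027, 1.0, 0.0, -0.0]
ft_force: [0.6, -0.2, -0.4]
finger_gap: 0.002
grip_force: 0.0
```

```bash
python3 -m pendant '[[[0,0,-4],[0,0,0],1],[[0,0,0],[0,0,0],1]]'; python3 -m pendant '[[[0,0,-4],[0,0,0],1],[[0,0,0],[0,0,0],1]]'; python3 -m pendant '[[[0,0,-2],[0,0,0],1],[[0,4,0],[0,0,0],1],[[0,4,0],[0,0,0],1]]'; python3 -m pendant '[[[0,4,0],[0,0,0],1],[[0,4,0],[0,0,0],1]]'
```

```text
time_s: 13.1
tool_pos: [0.5408, -0.0293, 0.0407]
ee_rot: [-0.027, 1.0, -0.0, -0.0]
ft_force: [-0.4, -0.2, 0.1]
finger_gap: -0.001
grip_force: 0.0
time_s: 13.3
tool_pos: [0.5408, -0.0293, 0.0366]
ee_rot: [-0.027, 1.0, -0.0, -0.0]
ft_force: [0.1, -0.0, 0.8]
finger_gap: -0.002
grip_force: 0.0
time_s: 13.6
tool_pos: [0.5411, -0.021, 0.0351]
ee_rot: [-0.027, 1.0, -0.0, -0.0]
ft_force: [0.8, 0.2, 0.0]
finger_gap: -0.001
grip_force: 0.0
time_s: 13.8
tool_pos: [0.5408, -0.0138, 0.0351]
ee_rot: [-0.028, 1.0, -0.001, -0.0]
ft_force: [1.1, -7.3, -0.9]
finger_gap: 0.001
grip_force: 3.3
```

Contact with the handle. I'll follow its arc.

```bash
python3 -m pendant '[[[-2,6,0],[0,0,0],1],[[-1,6,0],[0,0,0],1],[[1,7,0],[0,0,0],1],[[2,7,0],[0,0,0],1],[[0,0,0],[0,0,0],1]]'; python3 -m pendant '[[[4,7,0],[0,0,0],1],[[5,7,0],[0,0,0],1],[[0,0,0],[0,0,0],1]]'
```

```text
time_s: 14.3
tool_pos: [0.5406, 0.0127, 0.0352]
ee_rot: [-0.028, 1.0, -0.001, -0.001]
ft_force: [-1.7, -3.9, 2.9]
finger_gap: 0.0
grip_force: 2.2
time_s: 14.6
tool_pos: [0.5499, 0.0268, 0.0351]
ee_rot: [-0.028, 1.0, -0.0, -0.0]
ft_force: [-1.7, -2.9, 3.7]
finger_gap: 0.002
grip_force: 2.3
```

```bash
python3 -m pendant '[[[6,4,0],[0,0,0],1],[[6,4,0],[0,0,0],1],[[0,0,0],[0,0,0],1]]'; python3 -m pendant '[[[5,0,0],[0,0,0],1],[[4,0,0],[0,0,0],1]]'; python3 -m pendant '[[[4,0,0],[0,0,0],1],[[0,0,0],[0,0,0],1]]'
```

```text
time_s: 14.9
tool_pos: [0.5618, 0.0345, 0.035]
ee_rot: [-0.027, 1.0, -0.0, -0.0]
ft_force: [-1.6, -2.5, 3.9]
finger_gap: -0.003
grip_force: 2.3
time_s: 15.1
tool_pos: [0.5647, 0.0344, 0.0342]
ee_rot: [-0.027, 1.0, -0.0, -0.005]
ft_force: [-31.6, 9.5, 25.3]
finger_gap: 0.004
grip_force: 20.2
time_s: 15.3
tool_pos: [0.5648, 0.0344, 0.0341]
ee_rot: [-0.026, 1.0, -0.0, -0.008]
ft_force: [-36.4, 11.5, 29.0]
finger_gap: -0.007
grip_force: 23.4
```

The handle is at its stop, or something else is blocking it. I'll back off, lift and look.

```bash
python3 -m pendant '[[[-10,0,0],[0,0,0],1],[[-6,0,0],[0,0,0],1],[[0,0,0],[0,0,0],1]]'; python3 -m pendant '[[[0,0,20],[0,0,0],1],[[0,0,40],[0,0,0],1],[[25,-20,40],[0,0,0],1],[[25,-20,0],[0,0,0],1],[[0,0,0],[0,0,0],1]]'; python3 - <<'E'
from h import *
c=cams.calibration("wrist");im=cams.grab_frame("wrist")
cv2.imwrite("pics/w6.png",im[:,:,::-1])
h=cv2.cvtColor(im,cv2.COLOR_RGB2HSV)
m=(h[...,1]>140)&(h[...,2]>90)&(h[...,0]>18)&(h[...,0]<35)
n,l,s,ct=cv2.connectedComponentsWithStats(m.astype(np.uint8))
for i in range(1,n):
    if s[i,4]>200:
        r=cv2.minAreaRect(np.argwhere(l==i)[:,::-1].astype(np.float32));print(s[i]);print(cast(c,cv2.boxPoints(r),.076).round(4))
E
```

```text
time_s: 15.6
tool_pos: [0.5591, 0.0353, 0.0353]
ee_rot: [-0.028, 1.0, 0.0, 0.001]
ft_force: [0.6, 0.5, -0.5]
finger_gap: -0.001
grip_force: 0.0
time_s: 16.1
tool_pos: [0.6123, -0.006, 0.1353]
ee_rot: [-0.027, 1.0, 0.0, 0.002]
ft_force: [-0.9, -0.3, -1.5]
finger_gap: -0.001
grip_force: 0.0
[ 303  168   57   20 1118]
[[0.573  0.0102 0.076 ]
 [0.5708 0.0514 0.076 ]
 [0.585  0.0531 0.076 ]
 [0.5872 0.0113 0.076 ]]
[126 170  47  39 864]
[[ 0.5895 -0.1206  0.076 ]
 [ 0.5716 -0.0958  0.076 ]
 [ 0.5917 -0.0824  0.076 ]
 [ 0.6104 -0.1075  0.076 ]]
[ 77 205  35  29 401]
[[ 0.6188 -0.1605  0.076 ]
 [ 0.6065 -0.1411  0.076 ]
 [ 0.6207 -0.1343  0.076 ]
 [ 0.6334 -0.1539  0.076 ]]
```

View pics/w6.png

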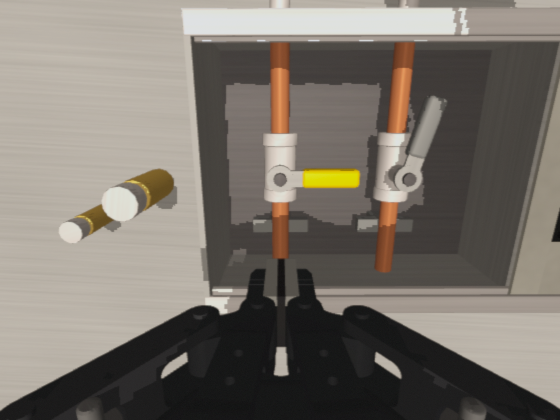

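The wrist view shows the yellow handle straight across its pipe, from the stem at (280,179) to the tip at (360,179). Its direction matches box +y within 0.01 rad. The vacuum handle is as it was, the cover's edge is back at column 510, and the robot touches nothing. I'll hand in.

```bash
python3 -c "
from rig import ticket
print(ticket.finish_job())"
```

```text
the job is handed in; nothing more can be done
None
```

The job is handed in: the cover is back at its stop and the gas handle is fully shut across its pipe; the vacuum handle, burner and bottles were left alone, and the hand-in gave no verdict.

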